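# Load the divider feeder with a pile of slabs

### The job

First wind the handwheel until the keeper is fully open on its stop. Stack all the green slabs into one square pile on the riser (two are already there), lift the whole pile at once and carry it over to the feeder, tilt it into the feeder's bay under the fixed lip so that it lies flat on the bay floor, and let go. Then wind the keeper fully shut on its stop, leaving the other things on the table undisturbed.

Things in the scene. Friction and masses are not known exactly. Their poses are not given: they have to be found in the camera images.
- bay (a point): Centre of the bay floor of the feeder, an aluminium magazine on a white base fixed to the table. x runs along the bay from its low near wall to its tall far wall, y across, z up; floor 30 mm above the table. Inside 116 mm long (faces at x = -58, +58) and 65 mm wide. Above the floor the far wall rises 46 mm, the near wall (5 mm thick) only 10 mm.
- lip (a point): Middle of the free edge of the fixed lip's underside, at x = 48, z = 41 mm in the bay's frame; the lip, 5 mm thick, overhangs the bay from the far wall by 10 mm. It bars a level pile from above: a pile enters tilted some 16 degrees, far end low, is moved under the lip to the far wall, and its near end is then lowered.
- finger_gap (a point): Middle of the finger gap on the bay's +y side (y = 35.5 mm, floor level); there is a like gap on the -y side. The 6 mm thick side walls stand only at the corners (|x| from 32 to 58 mm), rising 38 mm above the floor. In the gaps the floor is just 44 mm wide and fingers may reach 18 mm below it.
- keeper_edge (a point): Middle of the leading edge of the keeper, a dark steel plate 50 mm wide, 5 mm thick, sliding along the bay's x from outside the near wall, underside 41 mm above the bay floor. In the bay's frame this edge is at x = -80 mm fully open and -40 mm fully closed. Its cross bar meets dark stop posts at both ends of travel (posts at y = +-46, x = -84 and -155 mm, 50 mm above the floor).
- keeper (a joint): Travel of the keeper in m: 0 fully open (on its open stop), 0.040 fully closed (on its closed stop). Driven only by the handwheel.
- wheel (a joint): Angle of the handwheel in rad, 0 (keeper fully open) to 18.85 (fully closed, three turns); grows clockwise seen from above, 2.12 mm of keeper per rad. Light friction (about 1.5 N at the crank grip); stays where it is left.
- wheel_hub (a point): Centre of the top face of the black handwheel (104 mm across, 10 mm thick, axis vertical) at the feeder's side, 75 mm above the table, at x = -100, y = +150 mm in the bay's frame.
- crank_grip (a point): Centre of the upright grey crank grip on the wheel, a cylinder 22 mm across and 45 mm tall (97 mm above the table, from 75 to 120 mm), 40 mm from the wheel's axis. The grip spins freely about its own axis, so it can be held and led round in circles without turning the hand.
- slab_a_mid (a point): Centre of a green slab (a sealed stiff pack of divider sheets), 110 mm (its x) by 60 mm (its y) by 7 mm thick (z), about 55 g. Starts square on the riser, under slab_b.
- slab_b_mid (a point): Centre of a green slab (a sealed stiff pack of divider sheets), 110 mm (its x) by 60 mm (its y) by 7 mm thick (z), about 55 g. Starts square on slab_a.
- slab_c_mid (a point): Centre of a green slab (a sealed stiff pack of divider sheets), 110 mm (its x) by 60 mm (its y) by 7 mm thick (z), about 55 g. Lies flat by itself on the table; may be absent.
- slab_d_mid (a point): Centre of a green slab (a sealed stiff pack of divider sheets), 110 mm (its x) by 60 mm (its y) by 7 mm thick (z), about 55 g. Lies flat by itself on the table; may be absent.
- slab_e_mid (a point): Centre of a green slab (a sealed stiff pack of divider sheets), 110 mm (its x) by 60 mm (its y) by 7 mm thick (z), about 55 g. Lies flat by itself on the table; may be absent.
- riser_top (a point): Centre of the top of the riser, a white block 90 x 36 x 14 mm fixed to the table under the pile, so that fingers can reach below the pile's overhanging long sides.
- spray: Bystander, not to be disturbed: spray bottle, 190 mm tall; origin under its centre.
- tray: Bystander, not to be disturbed: clear food tray 130 x 190 x 30 mm; origin under its centre.
- salt_jar: Bystander, not to be disturbed: jar, 100 mm tall; origin under its centre.
- cup: Bystander, not to be disturbed: steel cup, 80 mm tall; origin under its centre.
- tape_roll: Bystander, not to be disturbed: paper tape roll, 90 mm across; origin under its centre.
- spatula: Bystander, not to be disturbed: spatula, 260 mm long; origin under its centre.
Mind the look-alikes: they are no part of the job. Leave any black, blue or brown look-alike of the part that bears slab_b_mid alone.

How it is judged:
By the outcome, as a careful person would: the job done as asked, in the order asked, and still so for the second after the job is handed in, with the robot touching nothing.
Of slab_c, slab_d, slab_e only 1 to 3 are there at a start; the rules pass over those that are not, and their reading is None.
At some moment in a run one of slab_c, slab_d, slab_e may be knocked a few centimetres aside while the robot is not near it.
It also fails if it takes over 210 s, if anything falls off the work surface, if the arm or the gripper's body presses on something with over 40 N, if the wrist force passes 120 N, or if a joint passes its speed limit or range.

### The arm

A 7-joint arm with a two-finger parallel gripper is mounted at the origin on the work surface. World frame = base frame: x ahead of the robot, y to its left, z up, the work surface at z = 0. Lengths are in m, angles in rad, forces in N, time in s.
With the tool pointing down it reaches from about 0.4 to 0.85 m from the base axis. Payload 6.9 kg.
Tool frame: the origin (TCP) lies midway between the tips of the shut fingers; the grasp point (between the pads) lies behind it (ctrl.pinch_z is the z of the grasp point in the tool frame, in m); z points along the fingers, y is the line along which they close (so a half turn about z gives the same grasp; the last joint's range is limited). The gripper opens to 85 mm and grips with 20 to 120 N. Pads are 22 mm wide; open, the fingers measure 114 mm over their backs; the gripper's body (76 mm by 85 mm) begins 54 mm behind the grasp point. The pads swing forward as they close: fully open they stand 13 mm farther back than shut.
Start: joints at [-1.238, 0.507, -0.238, 1.5, 0.126, 1.149, -0.155], TCP at [0.141, 0.609, 0.231] pointing down, gripper open.
Joint ranges: [-3.08, 3.08], [-0.24, 2.05], [-1.43, 1.35], [0, 2.5], [-1.52, 4.66], [0.17, 1.96], [-2.89, 2.89]. Speed limits (rad/s): [2.39, 2.39, 3.14, 3.14, 3.14, 3.14, 3.14].

### API

Orientations are given as a unit quaternion [w, x, y, z].
In Python, from station import ctrl, get_state, vision, ticket, models gives the robot as it stands. Calls block until the motion is done:
- ctrl.movep(position, orientation): joint-space move of the TCP to a pose.
- ctrl.movel(position, frame=None, max_speed=0.15): straight line of the TCP; frame=None keeps the orientation; max_speed is the mean speed in m/s.
- ctrl.set_joints(angles): joint-space move.
- ctrl.ungrasp() and ctrl.close_gripper(force=None): open the fingers fully, or close them until they stop; force is the grip in N (None keeps the last).
- ctrl.pause(seconds).
- ctrl.ik(position, orientation): joint angles nearest the present ones, or None.
- get_state(): the state.
- vision.grab_frame(name): name is "side" or "top"; returns (picture, depth): 400x640x3 uint8, blue, green, red; 400x640 float32, m along the optical axis (not along the pixel's ray), 0 where there is no reading.
- vision.camera_info(name): a dict with "mtx" (3x3 intrinsics, pixels), "dist_coeffs" ([k1, k2, p1, p2, k3] as OpenCV has them; the pictures are not rectified), "R" (3x3) and "t" (3): a world point X has camera coordinates R X + t. Camera axes: x right, y down, z forward; pixel columns grow to the right and rows downward; lengths in m; the calibration is good to about 2 mm. A picture is of the moment at which its call begins. camera_info takes no time and is no camera call.
A pose or a line that the arm cannot do raises ctrl.Unreachable and nothing moves.
- ticket.close_job(): hands the job in; it is judged then, once.
Trained networks look in the newest picture that a camera, given by its name, has taken for a name from the list of things; names that differ only in an ending like _2 or _b are one class to them, and where a whole thing is asked for, a point or a joint stands for the part that bears it (a point fixed in the world has none). Each returns a list of dicts, best first, with "p" (0 to 1); they miss things now and then, are a little off and sometimes report something else, mostly with a low value. They report only what shows in the picture. A call takes as long as a camera call. They do not tell look-alikes from the thing itself.
- models.recognise(camera, target): "point" ([column, row] in pixels, amid what is visible of it).
- models.masks_of(camera, target): "mask" (400x640 bool, what is visible of it) and "point" ([column, row] in pixels, amid what is visible of it).
The state is a dict: "time": time; "qpos": joint angles; "qd": joint speeds; "tau": joint torques, N m; "tcp_pos": TCP position; "eef_rot": TCP orientation; "contact_force": force on the tool from outside, world axes, zero at the start; "wrist_torque": the same for the moment, N m; "width": finger opening in m; "gripper_force": force on a finger pad.
Only numpy, scipy, OpenCV 4.12 (cv2) and the standard library are available. Lean on these libraries where they do the work, as an engineer would, in place of code of your own. Each camera call takes 0.05 s, during which the arm holds its last target. There are 200 camera calls.

## Working session

There is one attempt and no reset: what is moved stays moved. The work goes in short steps, each a Python script; the robot and the scene stay as the last script left them, time stands still between calls to the robot, and variables do not carry over. Pictures are saved under pics/ and viewed, at most 14 in all, crops included, and the job is handed in when it is done.

```bash
ls; mkdir -p pics
cat > h.py <<'E'
import numpy as np, cv2
from station import ctrl, get_state, vision, ticket, models
def world(cam,uv,depth=None,z=None):
    c=vision.camera_info(cam);K=np.array(c['mtx']);d=np.array(c['dist_coeffs']);R=np.array(c['R']);t=np.array(c['t'])
    uv=np.atleast_2d(np.array(uv,float))
    n=cv2.undistortPoints(uv.reshape(-1,1,2),K,d).reshape(-1,2)
    r=np.c_[n,np.ones(len(n))]
    o=-R.T@t; dirs=r@R
    if z is not None: s=(z-o[2])/dirs[:,2]
    else: s=np.atleast_1d(depth)
    return o+dirs*np.array(s)[:,None]
def cloud(cam,depth,mask):
    v,u=np.nonzero(mask&(depth>0))
    return world(cam,np.c_[u,v],depth[v,u])
E
python3 - <<'E'
from h import *
for c in('top','side'):
    p,d=vision.grab_frame(c); cv2.imwrite(f'pics/{c}0.png',p)
    i=vision.camera_info(c); print(c,-np.array(i['R']).T@np.array(i['t']))
    for n in ['slab_a_mid','slab_c_mid','riser_top','wheel','crank_grip','keeper_edge','bay','lip','finger_gap','wheel_hub','keeper','spray','tray','salt_jar','cup','tape_roll','spatula']:
        r=models.recognise(c,n)
        out=[]
        for q in r[:6]:
            u,v=q['point']; z=d[int(v),int(u)]
            out.append((round(q['p'],2),int(u),int(v),world(c,[u,v],z)[0].round(3).tolist()))
        print(n,out)
print(get_state())
print(ctrl.pinch_z)
E
```

```text
pics
top [ 0.30927482 -0.04844115  1.16328471]
slab_a_mid []
slab_c_mid [(0.97, 342, 207, [0.466, -0.15, 0.007])]
riser_top []
wheel [(0.64, 220, 215, [0.425, 0.218, 0.074])]
crank_grip [(0.57, 212, 204, [0.452, 0.231, 0.118]), (0.5, 276, 113, [0.776, 0.068, 0.002])]
keeper_edge [(0.8, 271, 213, [0.433, 0.066, 0.078])]
bay [(0.67, 263, 210, [0.45, 0.097, 0.013])]
lip [(0.56, 265, 209, [0.446, 0.083, 0.075])]
finger_gap [(0.95, 258, 205, [0.466, 0.114, 0.014]), (0.64, 341, 207, [0.466, -0.148, 0.008])]
wheel_hub [(0.67, 262, 207, [0.459, 0.102, 0.009])]
keeper [(0.58, 274, 211, [0.44, 0.055, 0.078])]
spray [(0.66, 186, 119, [0.699, 0.32, 0.133])]
tray [(0.76, 277, 113, [0.775, 0.064, 0.006])]
salt_jar [(0.63, 384, 113, [0.744, -0.272, 0.099])]
cup [(0.73, 368, 251, [0.329, -0.233, 0.004]), (0.53, 263, 210, [0.45, 0.099, 0.013])]
tape_roll [(0.94, 142, 214, [0.43, 0.473, 0.021]), (0.65, 184, 122, [0.691, 0.324, 0.133])]
spatula [(0.75, 329, 128, [0.727, -0.106, 0.006])]
side [ 0.44812874 -1.34228174  0.91287545]
slab_a_mid [(0.59, 385, 207, [0.777, 0.064, 0.003])]
slab_c_mid [(0.88, 29
[... 910 characters left out ...]
.50750515, -0.237606  ,  1.50020559,  0.1257035 ,
        1.14888544, -0.1547947 ]), 'qd': array([-6.25267430e-04, -9.76188572e-04, -5.43683429e-04,  3.76342601e-04,
       -6.60018544e-04, -8.90201599e-04,  3.07825332e-05]), 'tau': array([ 1.72356584e-05, -6.20334935e+01, -2.18492813e+00, -2.49963659e+01,
        1.38262776e-02,  2.24642929e-03,  1.74791893e-06]), 'tcp_pos': array([0.1405477 , 0.60898334, 0.23127004]), 'eef_rot': array([-7.20829131e-06,  1.13154390e-01,  9.93577417e-01, -1.16838343e-05]), 'contact_force': array([-0.20654558,  0.69052691,  0.52175563]), 'wrist_torque': array([-0.02412193, -0.0218321 ,  0.00605723]), 'gripper_force': 0.0, 'width': 0.08499622165672403}
-0.0187
```

View pics/top0.png

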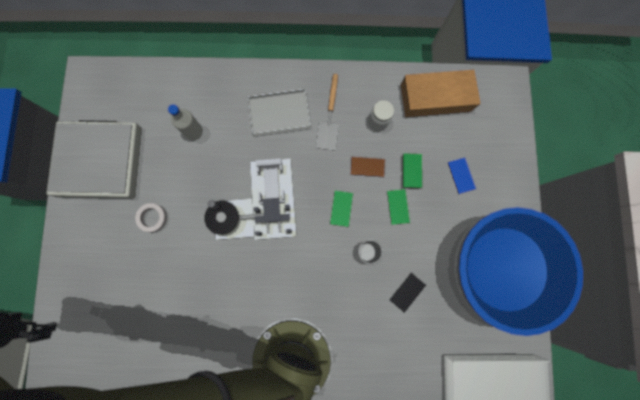

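View pics/side0.png

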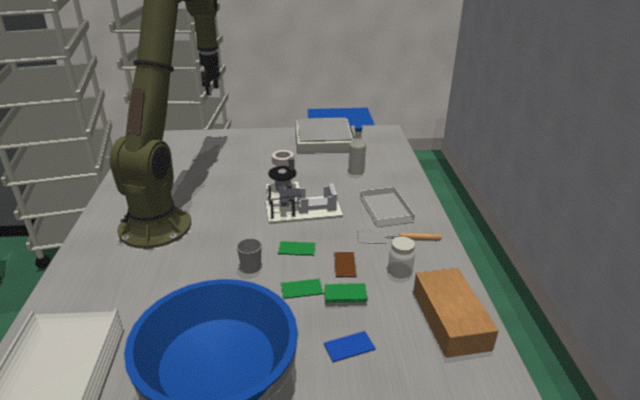

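The top view shows the handwheel at (220,217) with the feeder at (272,198). There are two loose green slabs at (342,209) and (399,207), and the green pile at (412,171). Brown, blue and black look-alikes lie around them.

```bash
cat >> h.py <<'E'
def greens(cam='top'):
    p,d=vision.grab_frame(cam); hsv=cv2.cvtColor(p,cv2.COLOR_BGR2HSV)
    m=cv2.inRange(hsv,(50,120,50),(75,255,255)); m[:90]=0
    if cam=='top': m[:,:200]=0; m[:,520:]=0
    n,l,s,c=cv2.connectedComponentsWithStats(m); out=[]
    for i in range(1,n):
        if s[i,4]<60: continue
        zz=np.median(cloud(cam,d,l==i)[:,2])
        v,u=np.nonzero(l==i)
        w=world(cam,np.c_[u,v],z=zz)[:,:2]
        # subpixel-ish: moments for centre and axis
        c=w.mean(0); e,V=np.linalg.eigh(np.cov((w-c).T)); ax=V[:,1]
        out.append((c,np.degrees(np.arctan2(ax[1],ax[0])),zz,s[i,4],np.sqrt(12*e[::-1])))
    return out
E
python3 - <<'E'
from h import *
for g in greens(): print(*[np.round(x,4) for x in g])
p,d=vision.grab_frame('top')
im=cv2.resize(p[150:246,195:305],None,fx=7,fy=6.2,interpolation=cv2.INTER_CUBIC); cv2.imwrite('pics/f1.png',im)
m=np.zeros((400,640),bool); m[150:246,195:305]=1
P=cloud('top',d,m); np.save('fe.npy',P)
for lo,hi in((.069,.085),(.1,.13),(.02,.04),(.06,.072)):
    q=P[(P[:,2]>lo)&(P[:,2]<hi)]; print(lo,len(q),q.min(0).round(3),q.max(0).round(3),np.median(q,0).round(3))
q=P[(P[:,2]>.06)&(P[:,2]<.085)&(P[:,1]>.15)]; print('wheel',q.mean(0),len(q))
q=P[(P[:,2]>.095)&(P[:,1]>.15)]; print('grip',q.mean(0),np.median(q,0),len(q))
E
```

```text
[ 0.5847 -0.3698] 179.7568 0.0279 606 [0.1066 0.059 ]
[ 0.471  -0.3285] -173.7895 0.0069 559 [0.1049 0.0549]
[ 0.4621 -0.1471] 172.1324 0.0068 559 [0.1047 0.0541]
0.069 1667 [0.37  0.006 0.069] [0.602 0.265 0.085] [0.429 0.176 0.075]
0.1 55 [0.443 0.224 0.1  ] [0.465 0.244 0.124] [0.453 0.232 0.118]
0.02 596 [0.373 0.009 0.02 ] [0.598 0.169 0.04 ] [0.529 0.078 0.03 ]
0.06 271 [0.371 0.007 0.06 ] [0.602 0.265 0.072] [0.428 0.103 0.07 ]
wheel [0.4177878  0.21228108 0.07491892] 924
grip [0.45318741 0.23226354 0.11566937] [0.45276917 0.23156297 0.11801568] 60
```

View pics/f1.png

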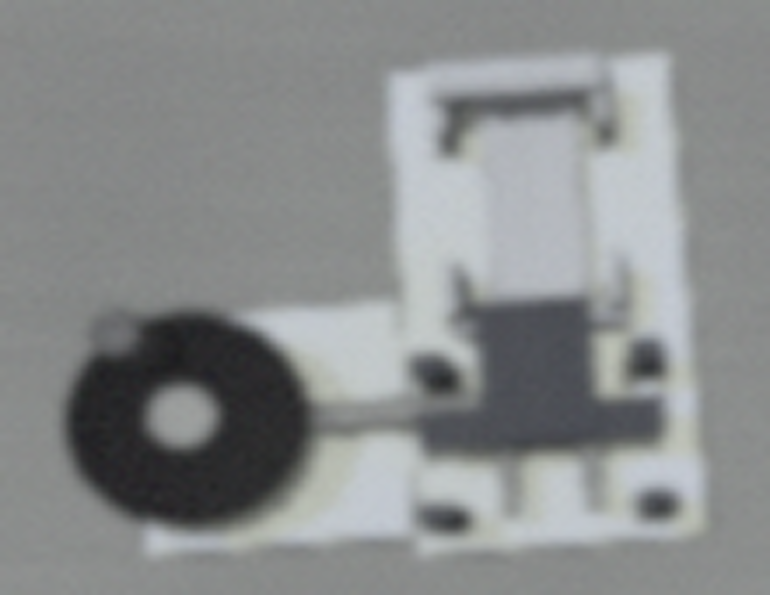

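The crop shows the handwheel with its grip at upper left, the keeper partly closed, and the feeder yawed a few degrees. I'll fit the feeder pose to the depth data.

Run:
```python
from h import *
from scipy.optimize import differential_evolution as DE
P=np.load('fe.npy')
def cost(v):
    x,y,th,k=v; c,s=np.cos(th),np.sin(th)
    X=(P[:,0]-x)*c+(P[:,1]-y)*s; Y=-(P[:,0]-x)*s+(P[:,1]-y)*c
    h=np.full(len(P),np.nan)
    r=np.hypot(X+.1,Y-.15); h[(r<.052)&(r>.016)]=.075; h[(r>.054)&(r<.065)&(Y>.15)]=.005
    aX=abs(X);aY=abs(Y)
    h[(aX<.032)&(aY<.022)]=.03; h[(aX<.032)&(aY>.022)&(aY<.045)]=.01
    h[(X>.032)&(X<.048)&(aY<.0325)]=.03
    h[(aX>.032)&(aX<.058)&(aY>.0325)&(aY<.0385)]=.068
    h[(X>.048)&(X<.063)&(aY<.0385)]=.076
    h[(X>.048)&(X<.063)&(aY>.042)&(aY<.05)]=.01
    e=-.08+k
    h[(X<e)&(X>-.08)&(aY<.025)]=.076
    h[(X>-.06)&(X<-.045)&(aY>.027)&(aY<.031)]=.03
    h[(X>e)&(X<-.032)&(aY<.025)]=.03
    ok=~np.isnan(h)
    return np.sum(np.minimum(abs(P[ok,2]-h[ok]),.03)-.012)
r=DE(cost,[(.48,.56),(.04,.1),(-.2,.2),(0,.04)],seed=1,popsize=30,maxiter=200,tol=1e-8)
print(r.x,np.degrees(r.x[2]),r.fun)
x,y,th,k=r.x;c,s=np.cos(th),np.sin(th); w=np.array([x+c*-.1-s*.15,y-s*.1+c*.15]); print('wheel',w)
# overlay
ci=vision.camera_info('top');p=cv2.imread('pics/top0.png')[150:246,195:305]
im=cv2.resize(p,None,fx=7,fy=6.2,interpolation=cv2.INTER_CUBIC)
def L(pts,z,col=(0,0,255)):
    q=np.array([[x+c*a-s*b,y+s*a+c*b,z] for a,b in pts])
    u=cv2.projectPoints(q,cv2.Rodrigues(np.array(ci['R']))[0],np.array(ci['t']),np.array(ci['mtx']),np.array(ci['dist_coeffs']))[0].reshape(-1,2)
    u=((u-[195,150]+.5)*[7,6.2]).astype(int); cv2.polylines(im,[u.reshape(-1,1,2)],True,col,1)
box=lambda a,b,e,f:[(a,e),(b,e),(b,f),(a,f)]
L(box(.048,.063,-.0325,.0325),.076); L(box(-.032,.032,-.022,.022),.03)
for a in(-.058,.032):
    for b in(-.0385,.0325): L(box(a,a+.026,b,b+.006),.068,(255,0,0))
L(box(-.11,-.08+k,-.025,.025),.076,(0,255,255))
t=np.linspace(0,6.28,40); L(list(zip(-.1+.052*np.cos(t),.15+.052*np.sin(t))),.075,(0,255,0))
for a in(-.084,-.155):
    for b in(-.046,.046): L(list(zip(a+.005*np.cos(t),b+.005*np.sin(t))),.08,(0,255,0))
cv2.imwrite('pics/f2.png',im)
# obstacles heights near
```

```text
[0.53476047 0.07510074 0.08640908 0.02782915] 4.950875746874676 -14.172331484121946
wheel [0.42218832 0.21591094]
```

View pics/f2.png

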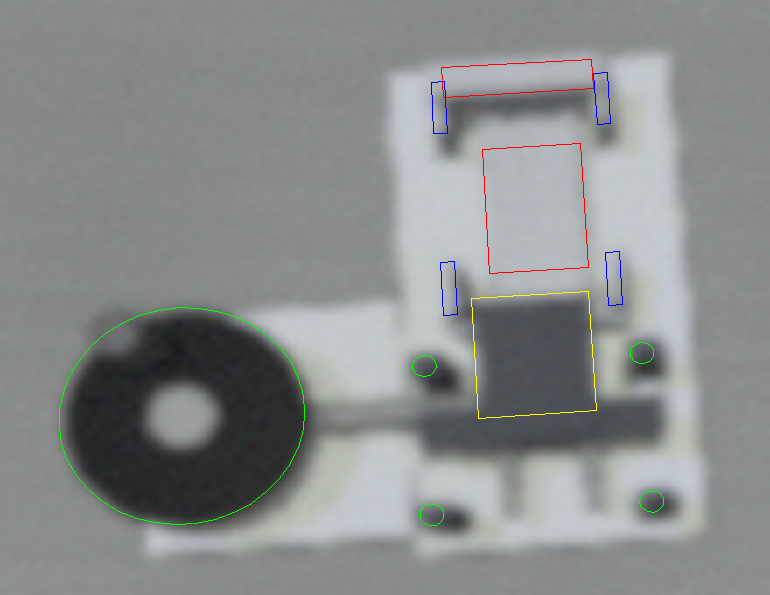

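```bash
cat >> h.py <<'E'
from scipy.spatial.transform import Rotation as Ro
def Q(phi,tilt=0):
    """tool down, closing axis y at world angle phi(deg); tilt (deg) about the tool y axis"""
    a=np.radians(phi); y=np.array([np.cos(a),np.sin(a),0]); z=np.array([0,0,-1.]); x=np.cross(y,z)
    q=(Ro.from_matrix(np.c_[x,y,z])*Ro.from_euler('y',tilt,degrees=True)).as_quat()
    return np.r_[q[3],q[:3]]
def st(): 
    s=get_state(); print('t%.1f'%s['time'],'tcp',s['tcp_pos'].round(4),'F',s['contact_force'].round(1),'w %.4f'%s['width'],'g %.1f'%s['gripper_force']); return s
HUB=np.array([.4213,.2147])
def wheelpt(a,r=.040,hub=HUB): return np.r_[hub+r*np.array([np.cos(a),np.sin(a)]),.0855]
E
python3 - <<'E'
from h import *
p=wheelpt(np.radians(30)); 
for phi in (0,30,60,90,120,150,-30,-60,180):
    j=ctrl.ik(p,Q(phi)); print(phi,None if j is None else np.round(j,2))
phi=min([f for f in range(-180,180,30) if ctrl.ik(p,Q(f)) is not None],key=lambda f:abs(np.array(ctrl.ik(p,Q(f)))-get_state()['qpos']).max())
phi=120 if ctrl.ik(p,Q(120)) is not None else phi
print(phi)
ctrl.movep(p+[0,0,.1],Q(phi)); st()
ctrl.movel(p); st()
ctrl.close_gripper(25); s=st()
for i in range(4):
    a=np.radians(30+(i+1)*15); ctrl.movel(wheelpt(a)); st()
E
```

```text
0 [-0.63  0.51  0.16  1.99 -0.13  0.65 -0.39]
30 [-0.55  0.51  0.04  1.98 -0.04  0.65  0.04]
60 [-0.47  0.51 -0.07  1.98  0.06  0.65  0.47]
90 [-0.4   0.51 -0.19  1.98  0.15  0.66  0.89]
120 [-0.32  0.52 -0.3   1.98  0.24  0.67  1.32]
150 [-0.22  0.54 -0.45  1.98  0.35  0.7   1.73]
-30 [-0.71  0.52  0.27  1.99 -0.22  0.66 -0.82]
-60 [-0.76  0.53  0.35  1.99 -0.29  0.67 -1.27]
180 [-0.13  0.56 -0.58  1.98  0.45  0.73  2.15]
120
t3.7 tcp [0.4557 0.2358 0.1857] F [ 0.2 -0.1  0.9] w 0.0850 g 0.0
t4.5 tcp [0.4562 0.2353 0.086 ] F [0.1 1.2 0.7] w 0.0856 g 0.0
t5.1 tcp [0.4561 0.2349 0.0859] F [-0.6  0.4  4.8] w 0.0207 g 26.0
t5.4 tcp [0.4496 0.2439 0.0859] F [-0.3  1.1  5.5] w 0.0210 g 26.0
t5.6 tcp [0.4414 0.2504 0.0859] F [0.6 2.3 4.7] w 0.0215 g 26.1
t5.9 tcp [0.4318 0.2546 0.0859] F [-0.2  4.4  4.1] w 0.0212 g 26.1
t6.1 tcp [0.4212 0.2561 0.0859] F [-0.8  5.5  5.6] w 0.0213 g 26.2
```

Run:
```python
from h import *
d=90
while d<30+1000:
    step=20 if d<30+670 else 6
    d+=step; a=np.radians(d); ctrl.movel(wheelpt(a))
    s=get_state(); F=s['contact_force']; ft=-F[0]*np.sin(a)+F[1]*np.cos(a); fr=F[0]*np.cos(a)+F[1]*np.sin(a)
    if d%60<20 or step==6: print(d,'ft %.1f fr %.1f w %.4f'%(ft,fr,s['width']))
    if ft<-14 or s['width']<.015: break
st()
```

```text
130 ft 1.6 fr 6.5 w 0.0213
190 ft 1.2 fr 2.2 w 0.0209
250 ft 0.9 fr -5.2 w 0.0212
310 ft 1.1 fr -6.2 w 0.0213
370 ft 0.2 fr -1.3 w 0.0213
430 ft 1.4 fr 4.7 w 0.0211
490 ft 1.6 fr 6.6 w 0.0210
550 ft 1.0 fr -0.7 w 0.0215
610 ft 0.1 fr -5.0 w 0.0213
670 ft 1.0 fr -4.8 w 0.0212
716 ft 1.5 fr -1.3 w 0.0214
722 ft 0.4 fr -1.1 w 0.0211
728 ft 1.8 fr -0.3 w 0.0211
734 ft -9.1 fr -0.5 w 0.0211
740 ft -18.6 fr -1.4 w 0.0211
t15.1 tcp [0.4602 0.2208 0.0857] F [  5.1 -18.   15.3] w 0.0211 g 28.0
```

```bash
cat >> h.py <<'E'
def unbias(g,thick,cam='top'):
    """slab pose (centre xy, yaw) whose projected box silhouette has the mask's centroid"""
    c0,yaw,z,_,_=g; ci=vision.camera_info(cam); o=-np.array(ci['R']).T@np.array(ci['t'])
    a=np.radians(yaw); R=np.array([[np.cos(a),-np.sin(a)],[np.sin(a),np.cos(a)]])
    b=np.array([[-.055,-.03],[.055,-.03],[.055,.03],[-.055,.03]])@R.T
    top=b+c0; low=o[:2]+(top-o[:2])*(o[2]-z)/(o[2]-z+thick)  # bottom corners as seen in plane z=top
    h=cv2.convexHull(np.r_[top,low].astype(np.float32)); m=cv2.moments(h*1000)
    return c0-(np.array([m['m10'],m['m01']])/m['m00']/1000-c0), ((yaw+90)%180)-90
E
python3 - <<'E'
from h import *
ctrl.movel(wheelpt(np.radians(735))); st(); ctrl.ungrasp(); st()
p=get_state()['tcp_pos']; ctrl.movel(p+[0,0,.12],max_speed=.25)
for g in greens():
    th=.007 if g[2]<.015 else .014
    c,y=unbias(g,th); print(c.round(4),round(y,2),g[2].round(4),g[3])
    for f in(90,-90): 
        j=ctrl.ik(np.r_[c,.05],Q(y+f)); print(f,None if j is None else np.round(j,2))
p,d=vision.grab_frame('top'); cv2.imwrite('pics/w1.png',cv2.resize(p[140:250,195:435],None,fx=3.3,fy=3.3))
E
```

```text
t15.4 tcp [0.4604 0.2206 0.0858] F [ 3.1 -9.9 13.6] w 0.0215 g 27.6
t16.0 tcp [0.4598 0.2251 0.0854] F [-0.3  0.2 -0.1] w 0.0853 g 0.0
[ 0.5859 -0.3717] -0.06 0.0277 609
90 [ 0.56  0.77 -0.05  1.51  0.05  0.86  2.06]
-90 [ 0.02  1.07  1.15  1.51 -1.01  1.23 -0.25]
[ 0.4714 -0.3292] 6.06 0.0069 558
90 [ 0.61  0.63 -0.07  1.85  0.07  0.66  2.18]
-90 [-0.04  0.95  1.15  1.86 -1.01  1.07  0.07]
[ 0.44   -0.1854] -8.02 0.007 565
90 [ 0.38  0.53 -0.05  2.11  0.05  0.51  1.73]
-90 [-0.31  0.85  1.15  2.11 -1.03  0.92 -0.26]
```

View pics/w1.png

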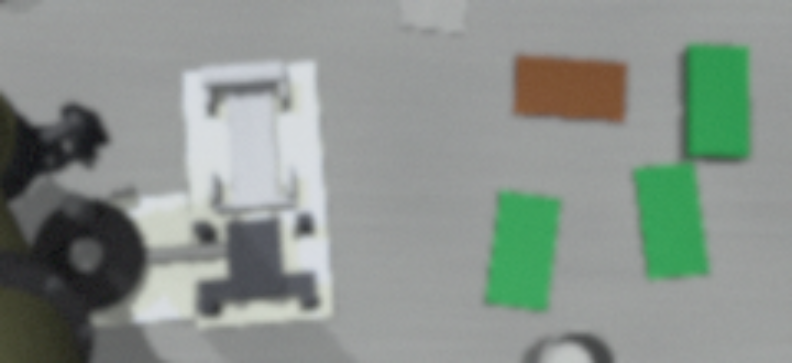

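The keeper is now open against its stop. The left slab at crop (523,250) has already been knocked aside. I'll re-detect before each pick.

```bash
cat >> h.py <<'E'
def pick(c,yaw,z=-.0055,force=40):
    q=Q(yaw+90); ctrl.movep(np.r_[c,.12],q); ctrl.movel(np.r_[c,.03],max_speed=.2); ctrl.movel(np.r_[c,z],max_speed=.05); st()
    ctrl.close_gripper(force); st()
    p=get_state()['tcp_pos']; ctrl.movel(np.r_[p[:2],.13],max_speed=.15); return st()
E
python3 - <<'E'
from h import *
G=greens(); L=[unbias(g,.007) for g in G if g[2]<.015]; print(L)
c,y=L[0]
s=pick(c,y)
p,d=vision.grab_frame('side'); cv2.imwrite('pics/p1.png',cv2.resize(p[150:320,230:420],None,fx=4,fy=3.5))
E
```

```text
[(array([ 0.47122089, -0.32922579]), np.float64(6.343780006106726)), (array([ 0.43964829, -0.18526177]), np.float64(-8.067716650316356))]
t20.3 tcp [ 0.4713 -0.3293 -0.0055] F [-0.4 -0.3 -0.9] w 0.0855 g 0.0
t20.6 tcp [ 0.4715 -0.3295 -0.0045] F [-0.4  0.9  6.4] w 0.0586 g 46.3
t21.7 tcp [ 0.471  -0.3292  0.1292] F [ 0.5  0.7 -0.6] w 0.0585 g 42.9
```

View pics/p1.png

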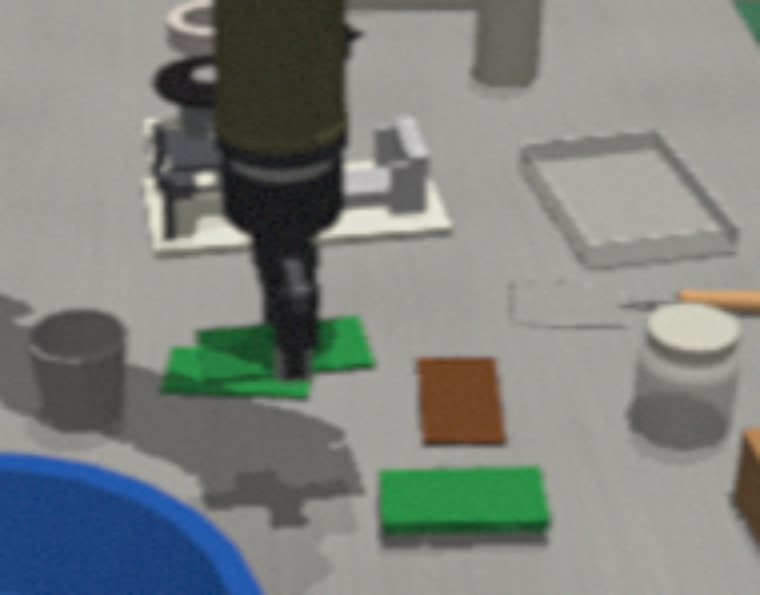

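```bash
cat >> h.py <<'E'
PILE=np.array([.5859,-.3717]); PYAW=-0.06
def place(top):
    q=Q(PYAW+90); ctrl.movep(np.r_[PILE,.13],q); ctrl.movel(np.r_[PILE,top+.006],max_speed=.15)
    z=top+.005; f0=get_state()['contact_force'][2]
    while z>top-.008:
        z-=.001; ctrl.movel(np.r_[PILE,z-.0045],max_speed=.03); f=get_state()['contact_force'][2]
        if f-f0>3: break
    print('contact z',z,f-f0); st(); ctrl.ungrasp(); st(); ctrl.movel(np.r_[PILE,.16],max_speed=.2)
E
python3 - <<'E'
from h import *
place(.028)
ctrl.movep([.45,.0,.25],Q(90))
for g in greens():
    n=round((g[2]-.014)/.007); print(unbias(g,.007 if g[2]<.015 else g[2]-.014),g[2:])
E
```

```text
contact z 0.026999999999999996 5.915108628064048
t24.7 tcp [ 0.5861 -0.3718  0.0235] F [-2.1  0.5  6. ] w 0.0581 g 44.9
t25.1 tcp [ 0.5858 -0.3716  0.0223] F [-0.   0.3  0.2] w 0.0855 g 0.0
(array([ 0.58600407, -0.37205299]), np.float64(-2.6807640878475922)) (np.float64(0.034725461763216114), np.int32(613), array([0.10669962, 0.05931429]))
(array([ 0.4399112 , -0.18534517]), np.float64(-7.57303126676095)) (np.float64(0.006654478813002407), np.int32(563), array([0.10412975, 0.05420783]))
```

Run:
```python
from h import *
L=[unbias(g,.007) for g in greens() if g[2]<.015]; print(L)
s=pick(*L[0]); place(.035)
ctrl.movep([.45,.0,.25],Q(90))
for g in greens(): print(unbias(g,.007 if g[2]<.015 else g[2]-.014),g[2:])
p,d=vision.grab_frame('top'); q=vision.grab_frame('side')[0]
cv2.imwrite('pics/s1.png',np.hstack([cv2.resize(p[148:193,390:435],(400,400),interpolation=cv2.INTER_CUBIC),cv2.resize(q[270:310,315:375],(400,400),interpolation=cv2.INTER_CUBIC)]))
```

```text
[(array([ 0.43981299, -0.18534389]), np.float64(-7.937413701707101))]
t29.9 tcp [ 0.4398 -0.1854 -0.0055] F [ 0.8 -0.9 -0.3] w 0.0852 g 0.0
t30.3 tcp [ 0.4402 -0.1855 -0.0046] F [-0.6  0.9  9.1] w 0.0587 g 48.1
t31.3 tcp [ 0.4396 -0.1853  0.1293] F [-0.9 -0.2 -0.5] w 0.0585 g 42.9
contact z 0.033999999999999996 5.092525365678201
t34.6 tcp [ 0.5861 -0.3718  0.0304] F [-1.2  1.   4.5] w 0.0585 g 44.7
t35.0 tcp [ 0.5858 -0.3716  0.0293] F [ 0.1  0.2 -0.1] w 0.0854 g 0.0
(array([ 0.5859352 , -0.37278081]), np.float64(-0.7994664547080106)) (np.float64(0.041677732703525816), np.int32(639), array([0.10884133, 0.05943331]))
```

View pics/s1.png

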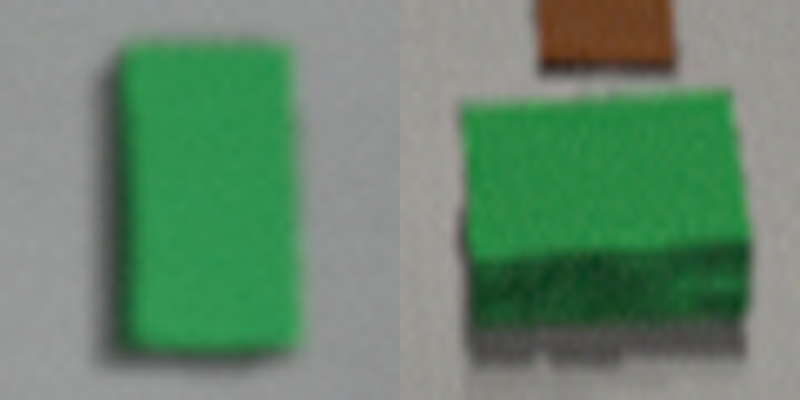

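```bash
cat > fit.py <<'E'
from h import *
from scipy.optimize import differential_evolution as DE
def load(cam,n=3):
    D=[vision.grab_frame(cam)[1] for _ in range(n)]; d=np.median(D,0)
    P=cloud(cam,d,d>0); return P[(P[:,0]>.36)&(P[:,0]<.63)&(P[:,1]>-.01)&(P[:,1]<.28)&(P[:,2]>-.01)&(P[:,2]<.1)]
def model(P,v,side):
    x,y,th=v; c,s=np.cos(th),np.sin(th)
    X=(P[:,0]-x)*c+(P[:,1]-y)*s; Y=-(P[:,0]-x)*s+(P[:,1]-y)*c
    h=np.full(len(P),np.nan); aX=abs(X);aY=abs(Y)
    r=np.hypot(X+.1,Y-.15); h[(r<.052)&(r>.016)]=.075
    if not side: h[(r>.054)&(r<.065)&(Y>.15)]=.005
    h[(aX<.032)&(aY<.022)]=.03; h[(X>.032)&(X<.048)&(aY<.0325)]=.03
    h[(X<-.032)&(X>-.058)&(aY<.0325)]=.03
    h[(aX<.030)&(aY>.023)&(aY<.045)]=.01
    h[(aX>.032)&(aX<.058)&(aY>.0325)&(aY<.0385)]=.068
    h[(X>.048)&(X<.063)&(aY<.0325)]=.076
    h[(X>-.078)&(X<-.066)&(aY<.03)]=.012
    h[(X<-.08)&(X>-.1)&(aY<.025)]=.076
    ok=~np.isnan(h)
    return np.sum(np.minimum(abs(P[ok,2]-h[ok]),.03)-.012)
def fit(cam):
    P=load(cam)
    r=DE(lambda v:model(P,v,cam=='side'),[(.51,.56),(.05,.1),(0,.17)],seed=1,popsize=25,maxiter=150,tol=1e-8)
    x,y,th=r.x;c,s=np.cos(th),np.sin(th)
    print(cam,len(P),r.x[:2].round(4),np.degrees(th).round(2),r.fun.round(2),'hub',np.round([x-c*.1-s*.15,y-s*.1+c*.15],4))
if __name__=='__main__':
    fit('top'); fit('side')
E
python3 - <<'E'
from h import *
ctrl.movep([.586,-.3725,.16],Q(89)); 
import fit; fit.fit('top'); fit.fit('side')
b=np.array([.533,.075])
for t in(0,8,16): print([np.round(j,2) if j is not None else None for j in (ctrl.ik(np.r_[b,z],Q(95,t)) for z in(.03,.15))])
E
```

```text
top 7550 [0.5347 0.0752] 4.93 -15.69 hub [0.4222 0.2161]
side 3385 [0.5337 0.0806] 7.38 -1.03 hub [0.4152 0.2165]
[array([-0.24,  0.62,  0.09,  1.97, -0.1 ,  0.56,  1.57]), array([-0.24,  0.45,  0.08,  1.85, -0.05,  0.84,  1.52])]
[array([-0.23,  0.68,  0.08,  1.83, -0.09,  0.77,  1.57]), array([-0.24,  0.53,  0.1 ,  1.72, -0.07,  1.04,  1.55])]
[array([-0.23,  0.75,  0.09,  1.7 , -0.1 ,  0.98,  1.58]), array([-0.24,  0.61,  0.12,  1.6 , -0.09,  1.22,  1.57])]
```

```bash
cat >> h.py <<'E'
BAY=np.array([.5335,.0752,.030]); BYAW=4.93
def bayp(b):
    a=np.radians(BYAW); return BAY+[b[0]*np.cos(a)-b[1]*np.sin(a), b[0]*np.sin(a)+b[1]*np.cos(a), b[2]]
def bayF():
    F=get_state()['contact_force']; a=np.radians(BYAW); return np.array([F[0]*np.cos(a)+F[1]*np.sin(a),-F[0]*np.sin(a)+F[1]*np.cos(a),F[2]])
def pose(X,Z,t,Y=0,d=.0092,dx=0):
    """far lower pile corner at bay X,Z, tilt t deg -> tcp pose"""
    s,c=np.sin(np.radians(t)),np.cos(np.radians(t)); l=.055-dx
    return bayp([X-l*c-d*s, Y, Z+l*s-d*c]), Q(BYAW+90,t)
E
python3 - <<'E'
from h import *
p=np.array([.586,-.3725]); q=Q(89)
ctrl.movep(np.r_[p,.1],q); ctrl.movel(np.r_[p,.0048],max_speed=.1); st()
ctrl.close_gripper(70); st(); ctrl.pause(.3)
ctrl.movel(np.r_[p,.03],max_speed=.05); st()
ctrl.movel(np.r_[p,.15],max_speed=.12); st()
P,o=pose(.036,.10,0); print(P)
ctrl.movep(P+[0,0,.04],o); st()
a=vision.grab_frame('side')[0]; b=vision.grab_frame('top')[0]
cv2.imwrite('pics/c1.png',np.hstack([cv2.resize(a[140:230,250:350],(400,400),interpolation=cv2.INTER_CUBIC),cv2.resize(b[140:250,220:330],(400,400),interpolation=cv2.INTER_CUBIC)]))
E
```

```text
t40.7 tcp [ 0.5865 -0.3729  0.0056] F [ 0.4 -0.  -0.4] w 0.0858 g 0.0
t41.1 tcp [ 0.5865 -0.3727  0.0059] F [-0.1  0.9  5.8] w 0.0592 g 76.4
t42.0 tcp [ 0.5859 -0.3724  0.03  ] F [ 0.6  0.1 -2.8] w 0.0595 g 75.5
t43.2 tcp [ 0.5855 -0.3721  0.149 ] F [ 1.1  0.  -2.3] w 0.0593 g 75.5
[0.51457029 0.07356717 0.1208    ]
t44.8 tcp [0.5153 0.0722 0.1608] F [ 0.3 -0.4 -2.8] w 0.0593 g 75.5
```

View pics/c1.png

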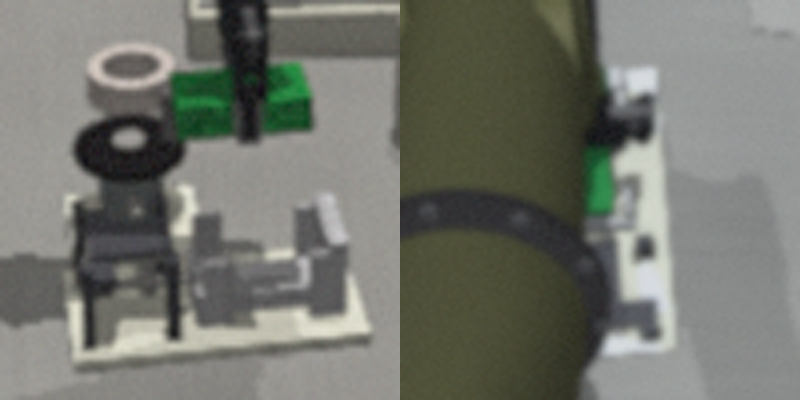

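Run:
```python
from h import *
p,d=vision.grab_frame('side'); hsv=cv2.cvtColor(p,cv2.COLOR_BGR2HSV)
m=cv2.inRange(hsv,(45,100,20),(80,255,255)); m[:140]=0; m[200:]=0; m[:,:280]=0; m[:,345:]=0
s=st()
ci=vision.camera_info('side');R=np.array(ci['R']);t=np.array(ci['t']);K=np.array(ci['mtx']);D=np.array(ci['dist_coeffs'])
rv=cv2.Rodrigues(R)[0]
v,u=np.nonzero(m); print('mask',u.min(),u.max(),v.min(),v.max())
from scipy.optimize import minimize
T=s['tcp_pos']; a=np.radians(BYAW)
def sil(dx,dz):
    c=[]
    for x in(-.055,.055):
        for y in(-.03,.03):
            for z in(.0085,.0365):
                c.append([T[0]+(x+dx)*np.cos(a)-y*np.sin(a),T[1]+(x+dx)*np.sin(a)+y*np.cos(a),T[2]+z+dz])
    q=cv2.projectPoints(np.array(c),rv,t,K,D)[0].reshape(-1,2)
    im=np.zeros((1600,2560),np.uint8); cv2.fillConvexPoly(im,cv2.convexHull((q*4+2).astype(np.int32)),255)
    return cv2.resize(im,(640,400),interpolation=cv2.INTER_AREA)/255.
M=cv2.morphologyEx(m,cv2.MORPH_CLOSE,np.ones((11,11)))/255.
res=[(np.abs(sil(dx,dz)-M).sum(),dx,dz) for dx in np.arange(-.008,.0081,.001) for dz in np.arange(-.008,.0081,.002)]
res.sort(); print(res[:6])
i=sil(0,0);print([np.nonzero(x.max(0)>.5)[0][[0,-1]] for x in(i,M)],[np.nonzero(x.max(1)>.5)[0][[0,-1]] for x in(i,M)])
```

```text
t45.0 tcp [0.515  0.0725 0.1607] F [-0.5 -0.  -2.1] w 0.0593 g 75.5
mask 293 326 154 171
[(np.float64(104.15686274509804), np.float64(0.0010000000000000009), np.float64(0.0)), (np.float64(104.2156862745098), np.float64(-0.002), np.float64(0.0)), (np.float64(104.2235294117647), np.float64(-0.001), np.float64(0.0)), (np.float64(104.37254901960785), np.float64(-0.003), np.float64(0.0)), (np.float64(104.85490196078432), np.float64(-0.002), np.float64(0.002)), (np.float64(105.1686274509804), np.float64(0.0010000000000000009), np.float64(0.002))]
[array([292, 328]), array([293, 326])] [array([154, 171]), array([154, 171])]
```

```bash
cat >> h.py <<'E'
def go(P,o,speed=.1,fix=True,off=np.zeros(3)):
    ctrl.movel(P+off,o,max_speed=speed)
    if fix:
        ctrl.pause(.25); off=off+P-get_state()['tcp_pos']; ctrl.movel(P+off,o,max_speed=.03); ctrl.pause(.2)
    e=get_state()['tcp_pos']-P; print('err mm',(e*1e3).round(1),'bayF',bayF().round(1)); return off
E
python3 - <<'E'
from h import *
DX=-.001
go(*pose(.034,.10,16,dx=DX),speed=.06)
off=go(*pose(.034,.030,16,dx=DX)); print(off)
s=st()
a=vision.grab_frame('side')[0]
cv2.imwrite('pics/c2.png',cv2.resize(a[150:230,250:350],(700,560),interpolation=cv2.INTER_CUBIC))
np.save('off.npy',off)
E
```

```text
err mm [ 0.2  0.  -0.9] bayF [-0.  -0.1 -2.5]
err mm [-0.3 -0.1 -0.6] bayF [-0.1 -0.7 -2.7]
[-3.31187572e-04 -4.20193094e-05 -5.24282360e-04]
t47.8 tcp [0.5109 0.0732 0.066 ] F [-0.  -0.7 -2.7] w 0.0591 g 75.5
```

View pics/c2.png

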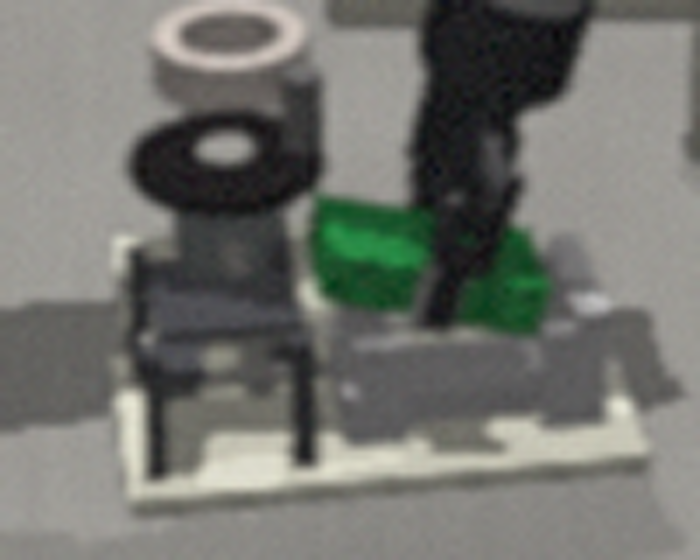

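The pile hangs tilted over the bay, far end low at (540,300). Next I'll lower it with force checks.

Run:
```python
from h import *
DX=-.001; off=np.load('off.npy')
for Z in (.022,.015,.009,.005,.003,.001,-.001,-.003):
    P,o=pose(.034,Z,16,dx=DX); go(P,o,speed=.04,fix=False,off=off); F=bayF()
    if F[2]>1 or abs(F[1])>5 or abs(F[0])>6: print('touch',Z); break
st()
```

```text
err mm [-0.3 -0.  -0.9] bayF [ 0.7 -0.9 -2.9]
err mm [-0.3 -0.  -0.8] bayF [ 0.6  0.2 -2.7]
err mm [-0.4 -0.  -0.8] bayF [-0.1 -0.2 -3.2]
err mm [-0.4 -0.  -0.7] bayF [ 0.5 -0.6 -2.7]
err mm [-0.3 -0.  -0.6] bayF [ 0.6  0.5 -2.4]
err mm [-0.3 -0.1 -0.6] bayF [ 1.5 -0.2 -1.3]
err mm [-0.5 -0.1  0.3] bayF [-1.6 -0.2  7.7]
touch -0.001
t49.8 tcp [0.5107 0.0732 0.0359] F [-1.6 -0.4  7.7] w 0.0591 g 77.8
```

Run:
```python
from h import *
DX=-.001; off=np.load('off.npy')
X=.034
while X<.056:
    P,o=pose(X,.0025,16,dx=DX); go(P,o,speed=.04,fix=False,off=off); F=bayF()
    if F[0]<-5 or abs(F[1])>6 or abs(F[2])>12: print('touch',X); break
    X+=.002 if X<.046 else .001
st()
```

```text
err mm [-0.3 -0.  -0.4] bayF [ 1.1 -0.4 -1.9]
err mm [-0.5 -0.1 -0.8] bayF [-0.6  0.1 -1.7]
err mm [-0.3 -0.1 -0.7] bayF [-0.1  0.2 -2.5]
err mm [-0.2 -0.  -0.5] bayF [ 0.1 -0.1 -2.5]
err mm [-0.2 -0.  -0.5] bayF [-0.3  0.3 -1.1]
err mm [-0.2 -0.  -0.5] bayF [-1.  -0.9 -1.4]
err mm [-0.2 -0.  -0.5] bayF [ 0.6  0.7 -1.6]
err mm [-0.3 -0.  -0.5] bayF [ 0.3 -0.6 -2.8]
err mm [-0.3 -0.  -0.5] bayF [ 0.4  0.5 -1.5]
err mm [-0.3 -0.  -0.6] bayF [-0.7  0.3 -2.6]
err mm [-0.3 -0.  -0.5] bayF [-0.4 -1.  -1.5]
err mm [-0.3 -0.  -0.5] bayF [ 0.1 -0.2 -1. ]
err mm [-0.3 -0.1 -0.5] bayF [-0.7  1.3 -1.9]
err mm [-0.3 -0.  -0.6] bayF [-0.2  0.7 -1.8]
err mm [-0.3 -0.1 -0.6] bayF [-0.1 -0.5 -1.3]
err mm [-1.1 -0.1 -0.5] bayF [-4.1 -0.3 -1.1]
t53.8 tcp [0.531  0.075  0.0386] F [-4.1 -0.6 -1.1] w 0.0591 g 75.7
```

Run:
```python
from h import *
DX=-.001; off=np.load('off.npy')
for t in (16,14,12,10,8,6,4,3,2,1,0):
    X=.0042+.0570-.028*np.sin(np.radians(t))
    P,o=pose(X,.0025,t,dx=DX); ctrl.movel(P+off,o,max_speed=.03 if t<16 else .02); print(t,end=' ')
    e=get_state()['tcp_pos']-P; F=bayF(); print((e*1e3).round(1),F.round(1))
    if F[2]>8 or np.abs(F[:2]).max()>10: print('touch'); break
st()
a=vision.grab_frame('side')[0]
cv2.imwrite('pics/c3.png',cv2.resize(a[150:230,250:350],(700,560),interpolation=cv2.INTER_CUBIC))
```

```text
16 [ 0.2  0.  -0.5] [ 0.5  0.4 -2.1]
14 [-0.3 -0.  -0.3] [-0.7  0.5 -2.3]
12 [-0.2 -0.  -0.3] [ 0.2  0.5 -1.6]
10 [-0.2 -0.  -0.3] [-1.   0.5 -2.2]
8 [-0.2 -0.  -0.4] [ 0.4 -0.4 -1.9]
6 [-0.1  0.  -0.3] [-0.3 -0.  -2.1]
4 [-0.1 -0.  -0.3] [-0.9 -0.2 -1.9]
3 [-0.3 -0.  -0.5] [-1.9 -1.  -3.4]
2 [-0.6 -0.1 -0.6] [-2.4  0.2 -3.4]
1 [-0.9 -0.1 -0.6] [-2.8  0.2 -3.3]
0 [-1.1 -0.2 -0.7] [-4.9 -0.3 -2.1]
t56.6 tcp [0.5375 0.0755 0.0226] F [-4.8 -0.7 -2.1] w 0.0589 g 75.6
```

View pics/c3.png

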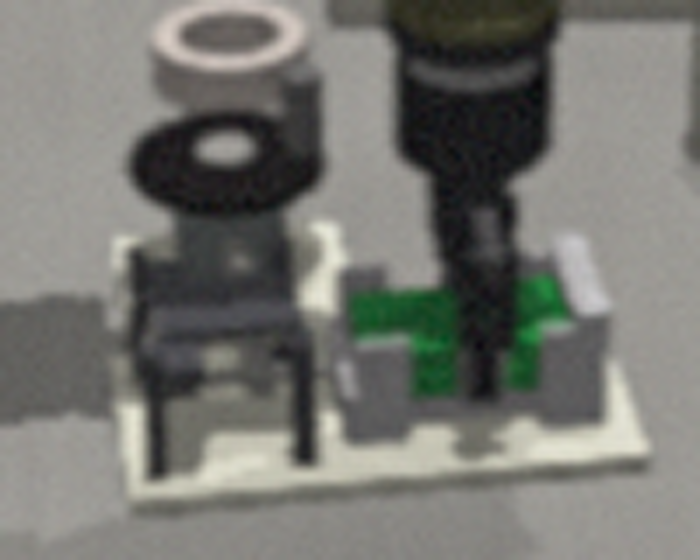

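The pile is level in the bay, touching the far wall under the lip. I'll back off 2 mm, lower it to the floor, and release.

Run:
```python
from h import *
DX=-.001; off=np.load('off.npy'); X=.0042+.0545
for Z in (.0025,.0015,.0005,-.0005,-.0015,-.0025,-.0035):
    P,o=pose(X,Z,0,dx=DX); go(P,o,speed=.02,fix=False,off=off)
    if bayF()[2]>3: break
st(); ctrl.ungrasp(); s=st()
ctrl.movel(s['tcp_pos']+[0,0,.12],max_speed=.12); st()
ctrl.movep([.45,.28,.22],Q(120))
a=vision.grab_frame('side')[0]; b=vision.grab_frame('top')[0]
cv2.imwrite('pics/c4.png',np.hstack([cv2.resize(a[150:230,250:350],(400,400),interpolation=cv2.INTER_CUBIC),cv2.resize(b[150:240,235:315],(400,400),interpolation=cv2.INTER_CUBIC)]))
```

```text
err mm [ 1.2  0.1 -0. ] bayF [-0.   0.1 -1.6]
err mm [ 0.7  0.1 -0.2] bayF [0.7 0.  0. ]
err mm [0.6 0.1 0.5] bayF [0.3 0.3 8.1]
t57.4 tcp [0.5368 0.0755 0.0218] F [0.3 0.3 8.1] w 0.0590 g 77.0
t57.8 tcp [0.5357 0.0754 0.0206] F [-0.9  0.9 -0.2] w 0.0854 g 0.0
t58.9 tcp [0.5352 0.0753 0.14  ] F [0.5 0.2 0. ] w 0.0856 g 0.0
```

View pics/c4.png

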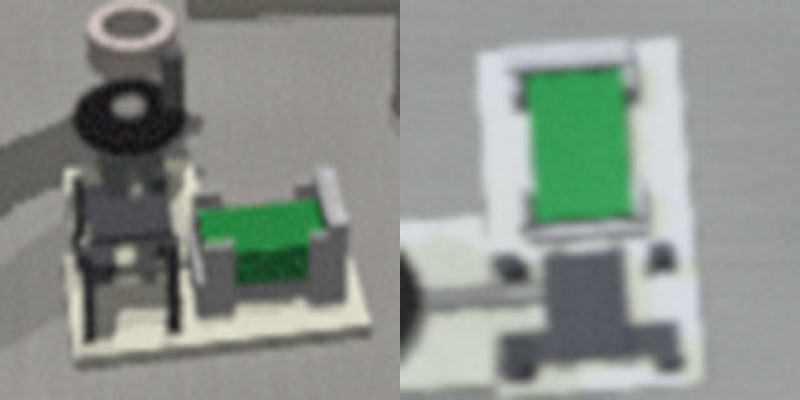

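Run:
```python
from h import *
for g in greens(): print(g[0].round(4),g[1:])
hub=np.array([.4207,.2154])
d=732; p=wheelpt(np.radians(d),hub=hub)
ctrl.movep(p+[0,0,.1],Q(120)); ctrl.movel(p); st(); ctrl.close_gripper(25); st()
while d>-420:
    step=20 if d>-290 else 6
    d-=step; a=np.radians(d); ctrl.movel(wheelpt(a,hub=hub))
    s=get_state(); F=s['contact_force']; ft=-F[0]*np.sin(a)+F[1]*np.cos(a); fr=F[0]*np.cos(a)+F[1]*np.sin(a)
    if d%80<20 or step==6: print(d,'ft %.1f fr %.1f w %.4f'%(ft,fr,s['width']))
    if abs(ft)>14 or s['width']<.015: break
st()
```

```text
[0.5329 0.0741] (np.float64(-174.9913809457678), np.float64(0.057931886995034154), np.int32(587), array([0.10204426, 0.0551075 ]))
t61.2 tcp [0.4603 0.2244 0.0862] F [ 1.   0.2 -0. ] w 0.0854 g 0.0
t61.8 tcp [0.4617 0.2214 0.0864] F [ 3.  -7.6  6.1] w 0.0214 g 26.1
652 ft -0.5 fr -4.2 w 0.0215
572 ft -1.1 fr -3.6 w 0.0211
492 ft -0.2 fr 1.8 w 0.0215
412 ft -0.8 fr 5.2 w 0.0213
332 ft 0.0 fr -0.3 w 0.0211
252 ft -0.3 fr -6.2 w 0.0211
172 ft -0.7 fr -2.0 w 0.0213
92 ft -1.8 fr 4.4 w 0.0215
12 ft -0.6 fr 3.5 w 0.0209
-68 ft 0.3 fr -4.9 w 0.0211
-148 ft 0.0 fr -4.8 w 0.0212
-228 ft -0.9 fr 1.0 w 0.0209
-308 ft -1.5 fr 6.4 w 0.0213
-314 ft -2.1 fr 6.4 w 0.0215
-320 ft -1.8 fr 5.7 w 0.0213
-326 ft -2.0 fr 5.6 w 0.0211
-332 ft -0.5 fr 5.4 w 0.0214
-338 ft -1.1 fr 4.6 w 0.0207
-344 ft -1.2 fr 4.8 w 0.0214
-350 ft -0.0 fr 3.4 w 0.0212
-356 ft 8.2 fr 2.9 w 0.0212
-362 ft 17.7 fr 0.1 w 0.0212
t77.0 tcp [0.4618 0.2204 0.0866] F [ 0.7 17.7  2.3] w 0.0212 g 26.5
```

Run:
```python
from h import *
hub=np.array([.4207,.2154])
ctrl.movel(wheelpt(np.radians(-355.5),hub=hub)); st(); ctrl.ungrasp(); s=st()
ctrl.movel(s['tcp_pos']+[0,0,.13],max_speed=.15); ctrl.movep([.42,.30,.25],Q(120)); st()
a=vision.grab_frame('side')[0]; b=vision.grab_frame('top')[0]
cv2.imwrite('pics/d1.png',np.hstack([cv2.resize(a[150:230,250:350],(400,400),interpolation=cv2.INTER_CUBIC),cv2.resize(b[150:240,235:315],(400,400),interpolation=cv2.INTER_CUBIC)]))
cv2.imwrite('pics/d2.png',b)
```

```text
t77.3 tcp [0.4618 0.2207 0.0865] F [1.1 7.4 7.2] w 0.0215 g 26.9
t77.9 tcp [0.4605 0.2184 0.0854] F [ 0.2 -0.1  0.6] w 0.0854 g 0.0
t79.4 tcp [0.4193 0.3007 0.2493] F [-0.4 -0.4  0.4] w 0.0854 g 0.0
```

View pics/d1.png

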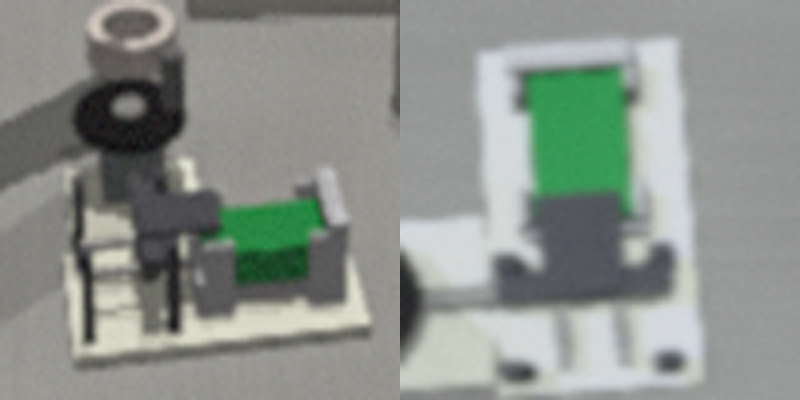

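View pics/d2.png

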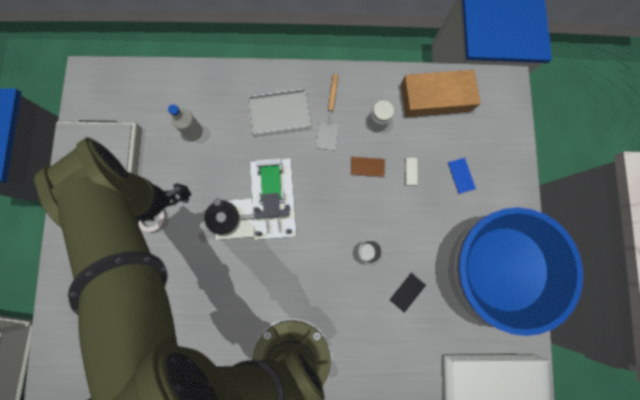

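The pile lies flat in the bay, with the keeper over its near end and its cross bar against the closed stop posts. The bystanders are where they started, and the arm is clear.

```bash
python3 -c "
from h import *
print(ticket.close_job())"
```

```text
the job is handed in; nothing more can be done
None
```

I wound the keeper fully open, stacked all four green slabs and moved them as one pile into the feeder bay under the lip, flat on the floor. I then wound the keeper fully shut on its stop and handed the job in at about 80 s with the other items undisturbed; no verdict came back.

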